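# Blow-dry a mixing cup on the air peg

## Robot

A 7-joint arm with a two-finger parallel gripper is mounted at the origin on the work surface. World frame = base frame: x ahead of the robot, y to its left, z up, the work surface at z = 0. Lengths are in m, angles in rad, forces in N, time in s.
With the tool pointing down it reaches from about 0.4 to 0.85 m from the base axis. Payload 10.4 kg.
Tool frame: the origin (TCP) lies at the centre of the arm's flange, where the gripper is bolted on; the fingertips stand 182 mm ahead of it and the grasp point (between the pads) lies 164 mm ahead of it; x points along the fingers, y is the direction in which the jaws open and shut, and the axes are right-handed (so a half turn about x gives the same grasp; the last joint's range is limited). The gripper opens to 87 mm and grips with 3 to 60 N. Pads are 19 mm wide; open, the fingers measure 117 mm over their backs; the gripper's body (75 mm by 190 mm) begins 51 mm behind the grasp point.
Start: joints at [-1.185, 0.332, -0.065, 1.46, 0.022, 1.35, -0.088], TCP at [0.248, 0.574, 0.405] pointing down, gripper open.
Joint ranges: [-2.6, 2.6], [-0.5, 2.12], [-1.47, 1.34], [0.16, 2.42], [-1.27, 4.41], [0.06, 2.06], [-2.6, 2.6]. Speed limits (rad/s): [2.22, 2.22, 2.79, 2.79, 3.14, 3.14, 3.14].

## Interface

Orientations are given as a 3x3 rotation matrix whose columns are the frame's x, y, z axes.
In Python, from rig import env gives the robot as it stands. The module is installed in compiled form; this text tells all that it offers.
- The arm moves only by the tool drive_tool, never from a script. Its argument "rows" is a list that holds one entry, the list of rows, each a list of 7 numbers: the opening, from 0 (shut) to 1 (fully open), then the shift along the world's x, y, z each as a share of 0.15 m, from -1 to 1, then the turn, a rotation vector about the world's x, y, z each as a share of 120 degrees, from -1 to 1. In form: [[[grip, x, y, z, ax, ay, az], ...]]. A call has 1 to 12 rows; each row is the pose to reach, as a shift and turn from the pose measured when the call began; what a row does not reach only later rows make up. A row lasts 1/12 s, in which the tool goes at most 41.7 mm and 7.16 degrees, less where a joint would pass 70% of its speed; a pose out of reach is approached as far as the arm can. A call with a number of a shift or a turn outside -1 to 1 is refused whole. A call with a gripper value outside its range is refused whole. The fingers move at their own pace and stop on an object; the grip force is fixed at half the most. Time passes only in rows, so rows that repeat a pose let the fingers close. It gives the time, the measured TCP pose, the force and the opening at its end, in the units of the state.
- env.read_state(): the state, without advancing time (a new reading comes with each control period).
- env.get_image(name): name is "scene" or "top" or "wrist"; returns a dict with "img" (400x640x3 uint8, red, green, blue), "z_map" (400x640 float32, m along the optical axis (not along the pixel's ray), 0 where there is no reading), "fx", "fy", "cx", "cy" (pixels), "R" (3x3) and "t" (3): a world point X has camera coordinates R X + t. Camera axes: x right, y down, z forward; pixel columns grow to the right and rows downward; lengths in m; the calibration is good to about 2 mm. A picture is of the moment at which its call begins.
- env.job_done(): hands the job in, once; it reports no verdict.
Trained networks look in a picture, given as the dict that the camera call returned (one of the last four; its "shot" number tells which), for a name from the list of things; names that differ only in an ending like _2 or _b are one class to them, and where a whole thing is asked for, a point or a joint stands for the part that bears it (a point fixed in the world has none). Each returns a list of dicts, best first, with "confidence" (0 to 1); they miss things now and then, are a little off and sometimes report something else, mostly with a low value. They report only what shows in the picture. A call takes as long as a camera call.
- env.spot_in(picture, thing): "bbox" ([left, top, right, bottom] in pixels, round what is visible of it).
The state is a dict: "time": time; "qpos": joint angles; "dq": joint speeds; "joint_efforts": joint torques, N m; "ee_pos": TCP position; "tcp_rot": TCP orientation; "force": force on the tool from outside, world axes, zero at the start; "torque": the same for the moment, N m; "finger_gap": opening from 0.0 (shut) to 1.0 (fully open).
Only numpy, scipy, OpenCV 4.12 (cv2) and the standard library are available. Lean on these libraries where they do the work, as an engineer would, in place of code of your own. Each camera call takes 0.05 s, during which the arm holds its last target. There are 200 camera calls.

## Task

Dry the washed metal mixing cup: lift it out of the wooden cradle where it lies draining, set it upside down over the upright drying peg so that its rim sits flat on the round foot, and let go of it. Then pull the air valve's spring-return stirrup handle out until its pointer stands between the two gauge posts, and keep it there: finish while still holding the handle at that mark. Leave the tin, the brush and the sanding block where they are.

Things in the scene. Friction and masses are not known exactly. Their poses are not given: they have to be found in the camera images.
- cup: Straight round bare aluminium cup, 50 mm outside diameter, 90 mm long, wall 3 mm, floor 5 mm, 60 to 130 g. Origin: centre of the outside of its closed bottom; z runs along its axis from bottom to open mouth. Starts lying in the cradle, mouth away from the robot and 25 degrees below level; rightly placed, its z points straight down.
- cup_rim (a point): Centre of the cup's open mouth, 90 mm from cup's origin along the cup's z axis.
- cradle: Fixed wooden draining cradle: base 110 x 80 x 8 mm; above it two battens (42 mm over their outer faces) slope 25 degrees down towards the cradle's +x, with a low lip at the lower end. The cup lies on them against the lip, its axis over the cradle's x axis, its bottom's centre 89 mm and its mouth's centre 51 mm above the bench. Origin: centre of the underside, on the bench.
- seat (a point): Centre of the top of the peg's round metal foot (fixed disc, 80 mm diameter), where the cup's rim must sit; 15 mm above the bench. The steel peg, 24 mm diameter, rises 65 mm above this point, its last 14 mm tapering to 12 mm. A seated cup has its closed bottom 90 mm above this point and clears the peg's tip.
- peg_tip (a point): Centre of the top end of the peg, 80 mm above the bench.
- valve: Fixed air valve: grey block 80 (x) x 110 (y) mm, top 110 mm above the bench, on a dark steel plate 10 mm thick reaching from x = -190 to +55 mm and y = -85 to +60 mm. Origin: on the bench under the block's centre. The handle comes out of the block's face at x = -40 mm and is pulled along the valve's -x axis, roughly towards the robot.
- stirrup: U-shaped pull handle: level steel bar, 14 mm diameter, 94 mm long along y, on two 8 mm rods (72 mm free between) that slide into the valve. Origin: middle of the bar, 85 mm above the bench; axes as the valve's. Fully in (start) the bar is 57 mm off the block's face; slides 75 mm out to a stop. Spring force 5 N fully in, plus 1.2 N per 10 mm; let go, it goes back in.
- pointer (a point): Tip of the small steel blade (4 mm thick) that sticks out in line with the bar at its -y end, 66 mm from the bar's middle. It moves with the handle.
- mark (a point): Midway between the tops (85 mm above the bench) of the two fixed gauge posts, 8 mm diameter, 24 mm between centres along the valve's x axis, 16 mm clear; 9 mm beyond the pointer tip in -y. Axes as the valve's. The pointer is on the mark when both are at the same place along the valve's x axis: 35 to 55 mm of pull, different each time.
- tin: Bystander: closed finish tin with a paper label, diameter 80 mm, 100 mm high, standing. Origin: centre of the underside. Leave alone.
- brush: Bystander: brush lying flat on the bench near the robot, under 30 mm high. Leave alone.
- sander: Bystander: cork sanding block 110 x 65 x 35 mm. Origin: centre of the underside. Leave alone.

How it is judged:
By the outcome, as a careful person would: the job done as asked, in the order asked, and still so for the second after the job is handed in, while the arm keeps its last pose, push and grip.
It also fails if it takes over 64 s, if anything falls off the work surface, if the arm or the gripper's body presses on something with over 40 N, if the wrist force passes 120 N, or if a joint passes its speed limit or range.

## Working session

There is one attempt and no reset: what is moved stays moved. The work goes in short steps, Python scripts to look and compute and a tool call to move; the robot and the scene stay as the last step left them, time stands still between calls to the robot, and variables do not carry over. Pictures are saved under pics/ and viewed, about 8 in all and at most 12, crops included, and the job is handed in when it is done.

Besides the shell and the picture viewer there is one more tool, called as name(argument=value, ...), one argument or row to a line, values as JSON. drive_tool: Moves the arm, as the interface text tells. Shift numbers are shares of 0.15 m and turn numbers shares of 120 degrees, none past 1 either way. Its arguments: {"type":"object","properties":{"rows":{"type":"array"}},"required":["rows"]}

```bash
mkdir -p pics
cat > h.py <<'E'
import numpy as np, cv2
from rig import env
def world(p,u,v,z):
    c=np.stack([(u-p['cx'])/p['fx']*z,(v-p['cy'])/p['fy']*z,z],-1)
    return (c-p['t'])@p['R']
def cloud(p):
    v,u=np.mgrid[0:400,0:640].astype(float)
    return world(p,u,v,p['z_map'].astype(float))
def proj(p,X):
    c=p['R']@np.asarray(X,float)+p['t'];return p['fx']*c[0]/c[2]+p['cx'],p['fy']*c[1]/c[2]+p['cy']
E
python3 - <<'E'
from h import *
s=env.read_state();print(s['time'],s['ee_pos'],s['tcp_rot'].__repr__(),s['finger_gap'])
for n in ['scene','top']:
    p=env.get_image(n);cv2.imwrite(f'pics/{n}1.png',p['img'][:,:,::-1]);np.savez(f'{n}1.npz',**{k:v for k,v in p.items()})
    print(n,-p['R'].T@p['t'],p['R'][2],p['fx'])
    for t in ['cup','cradle','seat','peg_tip','valve','stirrup','pointer','mark','tin','brush','sander']:
        try:print(t,[(np.round(d['bbox']).tolist(),round(d['confidence'],2)) for d in env.spot_in(p,t)[:2]])
        except Exception as e:print(t,e)
E
```

```text
0.0 [0.24836463 0.57338111 0.40393248] array([[-5.39895094e-04,  3.97501990e-01,  9.17601153e-01],
       [-1.35551651e-03,  9.17600153e-01, -3.97502355e-01],
       [-9.99998936e-01, -1.45843308e-03,  4.34126883e-05]]) 0.9999697479076328
scene [ 0.91879858 -0.53957447  0.5818085 ] [-0.4688294   0.6372889  -0.61160596] 361.73059168635905
cup [([377.0, 142.0, 416.0, 171.0], 0.85)]
cradle [([369.0, 146.0, 406.0, 185.0], 0.66), ([346.0, 187.0, 374.0, 227.0], 0.27)]
seat [([343.0, 186.0, 378.0, 228.0], 0.77)]
peg_tip [([341.0, 187.0, 372.0, 227.0], 0.92), ([226.0, 194.0, 291.0, 246.0], 0.44)]
valve [([169.0, 264.0, 326.0, 390.0], 0.76), ([422.0, 186.0, 465.0, 240.0], 0.32)]
stirrup [([209.0, 260.0, 272.0, 310.0], 0.37)]
pointer [([214.0, 261.0, 271.0, 311.0], 0.58)]
mark [([170.0, 298.0, 200.0, 333.0], 0.97)]
tin [([421.0, 188.0, 463.0, 238.0], 0.63)]
brush [([207.0, 263.0, 270.0, 310.0], 0.67), ([223.0, 198.0, 289.0, 245.0], 0.56)]
sander [([299.0, 157.0, 341.0, 180.0], 0.67), ([208.0, 264.0, 270.0, 309.0], 0.38)]
top [ 0.3582107  -0.0390408   1.14188445] [ 0.17386836  0.02481722 -0.98445614] 434.1440266321536
cup [([206.0, 184.0, 232.0, 231.0], 0.71), ([192.0, 180.0, 216.0, 223.0], 0.68)]
cradle [([201.0, 187.0, 233.0, 230.0], 0.97)]
seat [([275.0, 180.0, 304.0, 212.0], 0.59)]
peg_tip [([274.0, 182.0, 306.0, 215.0], 0.57)]
valve [([399.0, 139.0, 470.0, 245.0], 0.86)]
stirrup [([246.0, 108.0, 282.0, 148.0], 0.57), ([417.0, 181.0, 458.0, 210.0], 0.55)]
pointer [([418.0, 182.0, 464.0, 207.0], 0.87)]
mark [([460.0, 214.0, 475.0, 230.0], 0.62)]
tin [([242.0, 109.0, 282.0, 147.0], 0.77)]
brush [([318.0, 260.0, 396.0, 275.0], 0.98)]
sander [([225.0, 254.0, 272.0, 297.0], 0.69)]
```

Run:
```python
import cv2
a=cv2.imread('pics/top1.png')[90:310,170:490];cv2.imwrite('pics/a.png',cv2.resize(a,(800,550),interpolation=cv2.INTER_CUBIC))
a=cv2.imread('pics/scene1.png')[120:400,150:480];cv2.imwrite('pics/b.png',cv2.resize(a,(707,600),interpolation=cv2.INTER_CUBIC))
```

```text
(no output)
```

View pics/a.png

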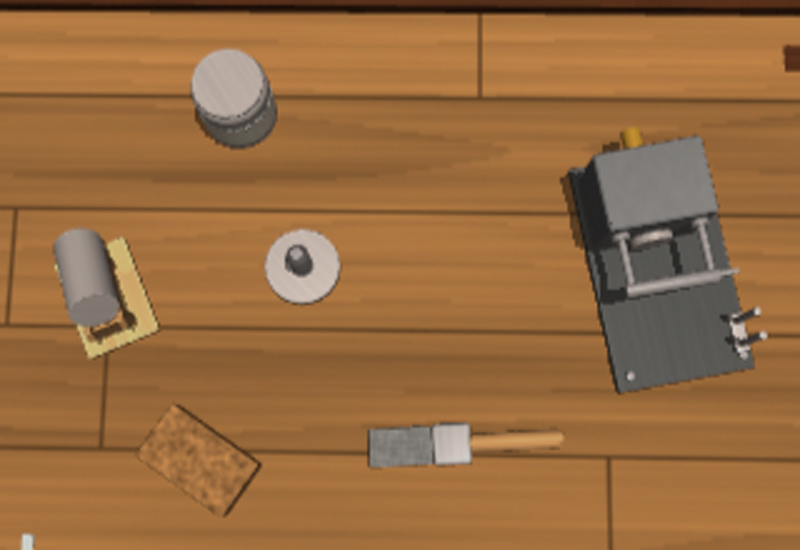

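View pics/b.png

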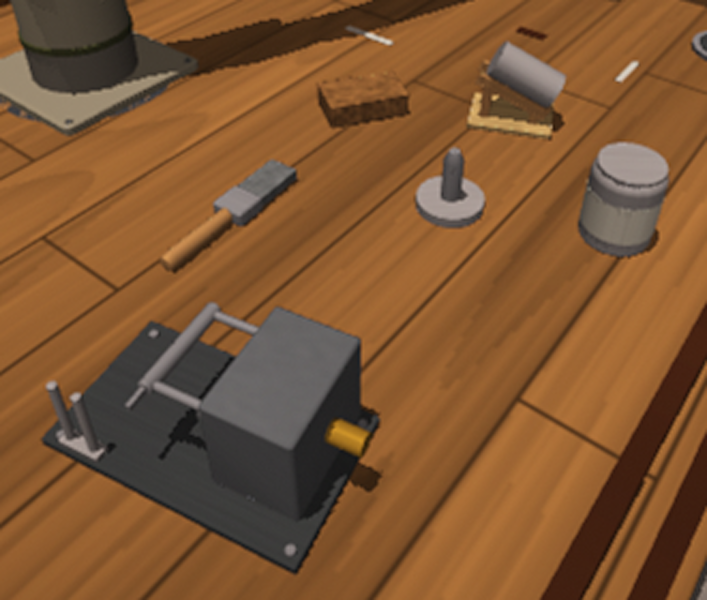

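The top view shows the cup at upper left (crop 85,275), its closed bottom nearer the robot. The peg foot is at (302,266), the stirrup bar spans (628,292)–(725,272), and the gauge posts are at about (750,325). Next I'll measure with depth.

```bash
cat > m.py <<'E'
from h import *
from scipy.optimize import least_squares
P={n:dict(np.load(f'{n}1.npz')) for n in['top','scene']}
C={n:cloud(P[n]) for n in P}
def box(n,l,t,r,b,z0,z1):
    q=C[n][t:b,l:r].reshape(-1,3);return q[(q[:,2]>z0)&(q[:,2]<z1)]
print('bench',np.median(C['top'][280:300,300:400,2]),np.median(C['scene'][250:270,380:420,2]))
# cup: cylinder fit
for n,b in(('top',(186,178,224,225)),('scene',(374,138,420,175))):
    q=box(n,*b,0.035,.2);print(n,len(q),q.mean(0),q.min(0),q.max(0))
q=np.vstack([box('top',186,178,224,225,.06,.2),box('scene',374,138,420,175,.06,.2)])
def f(x,full=0):
    a=x[3];d=np.array([np.cos(a)*np.cos(.4363),np.sin(a)*np.cos(.4363),-np.sin(.4363)])
    w=q-x[:3];s=w@d;r=np.linalg.norm(w-np.outer(s,d),axis=1)-.025
    cap=np.abs(s)
    return np.where(np.abs(r)<cap,r,cap) if not full else (r,s,d)
x=least_squares(lambda x:np.append(f(x),(x[2]-.089)*3),[q[:,0].min(),q[:,1].mean(),.089,.3],loss='soft_l1',f_scale=.002).x
r,s,d=f(x,1);print('cup bottom',x,'mouth',x[:3]+.09*d,'s rng',np.percentile(s,[1,99]),'res',np.median(abs(f(x))))
# foot
for n,b in(('top',(270,175,310,220)),('scene',(338,180,382,232))):
    q2=box(n,*b,.010,.020);u=least_squares(lambda c:0*c,[0,0])
    (cx,cy),rr=cv2.minEnclosingCircle(q2[:,:2].astype(np.float32));print('foot',n,len(q2),cx,cy,rr,np.median(q2[:,2]))
    q3=box(n,*b,.04,.1);print('peg',len(q3),q3.mean(0),q3.max(0))
q4=box('top',395,130,475,250,.106,.114);print('block top',len(q4),cv2.minAreaRect(q4[:,:2].astype(np.float32)))
q4=box('scene',169,255,330,395,.106,.114);print('block top',len(q4),cv2.minAreaRect(q4[:,:2].astype(np.float32)))
E
python3 m.py
```

```text
bench -0.000174257687941094 -0.0020145711429221556
top 852 [0.54469969 0.27975467 0.08336736] [0.49299867 0.24394629 0.03574573] [0.60311105 0.32635327 0.11380782]
scene 807 [0.55631244 0.2677596  0.07024475] [0.49356146 0.24182095 0.03507256] [0.60647173 0.30937115 0.10799292]
cup bottom [0.51693825 0.26923497 0.08722326 0.43325192] mouth [0.59097065 0.3034796  0.04919025] s rng [-0.00754475  0.08815232] res 0.0012094583045838686
foot top 575 0.5776757597923279 0.0743827298283577 0.04015365615487099 0.014951338320618455
peg 88 [0.57504832 0.07296495 0.06912734] [0.58903327 0.08604679 0.08609201]
foot scene 436 0.5820512771606445 0.07085824757814407 0.04035145044326782 0.012869321787606317
peg 146 [0.584098   0.06555208 0.06107917] [0.59250107 0.08035937 0.07919774]
block top 1351 ((0.6462526917457581, -0.27870702743530273), (0.0799725279211998, 0.11047244071960449), 12.081439971923828)
block top 2688 ((0.6497832536697388, -0.282035231590271), (0.08013802021741867, 0.10922522842884064), 10.836761474609375)
```

```bash
cat >> h.py <<'E'
from scipy.optimize import least_squares
from scipy.spatial.transform import Rotation as Rn
def fitcup(q,x0):
    def f(x,full=0):
        a=x[3];d=np.array([np.cos(a)*np.cos(.4363),np.sin(a)*np.cos(.4363),-np.sin(.4363)])
        w=q-x[:3];s=w@d;r=np.linalg.norm(w-np.outer(s,d),axis=1)-.025
        return np.where(np.abs(r)<np.abs(s),r,s) if not full else (r,s,d)
    x=least_squares(f,x0,loss='soft_l1',f_scale=.0015).x
    r,s,d=f(x,1);return x,x[:3]+.09*d,np.percentile(s,[1,99]),np.median(abs(f(x)))
def tool(psi,phi,sgn=1):
    h=np.array([np.cos(psi),np.sin(psi),0]);t=np.cos(phi)*h-np.sin(phi)*np.array([0,0,1])
    y=sgn*np.array([-np.sin(psi),np.cos(psi),0]);return np.stack([t,y,np.cross(t,y)],1)
def go(pos,R):
    s=env.read_state();d=(np.asarray(pos)-s['ee_pos'])/.15
    w=Rn.from_matrix(R@s['tcp_rot'].T).as_rotvec()/np.radians(120)
    print('shift',np.round(d,3),'turn',np.round(w,3),'q',np.round(s['qpos'],2),'t',s['time'])
E
python3 - <<'E'
from h import *
for n,b in(('top',(186,178,224,225)),('scene',(374,138,420,175))):
    p=dict(np.load(n+'1.npz'));l,t,r,bt=b;q=cloud(p)[t:bt,l:r].reshape(-1,3);q=q[(q[:,2]>.062)&(q[:,2]<.13)]
    for o in fitcup(q,[.517,.269,.089,.43]):print(n,np.round(o,4))
psi=.43;phi=np.radians(60);R=tool(psi,phi);d=np.array([np.cos(psi)*.906,np.sin(psi)*.906,-.4226])
g=np.array([.516,.27,.089])+.025*d;T=g-.164*R[:,0];print(g,T);go(T+[0,0,.12],R)
E
```

```text
top [0.516  0.271  0.0877 0.4227]
top [0.5904 0.3045 0.0497]
top [-0.0075  0.0878]
top 0.0008
scene [0.5186 0.2689 0.0854 0.4186]
scene [0.5931 0.302  0.0474]
scene [-0.0063  0.0873]
scene 0.0009
[0.53658807 0.27944212 0.078435  ] [0.46205288 0.24525872 0.22046317]
shift [ 1.424 -2.189 -0.429] turn [ 0.003 -0.257  0.391] q [-1.18  0.33 -0.06  1.46  0.02  1.35 -0.09] t 1.2
```

drive_tool(
  rows=[
    [[1, 0.5, -1, 0, 0, -0.13, 0.2], [1, 0.5, -1, 0, 0, -0.13, 0.2], [1, 0.5, -1, 0, 0, -0.13, 0.2], [1, 0.5, -1, 0, 0, -0.13, 0.2], [1, 0.5, -1, 0, 0, -0.13, 0.2]],
  ],
)

```text
time: 1.62
ee_pos: [0.3275, 0.4165, 0.4047]
tcp_rot: [[0.266, -0.019, 0.964], [0.052, 0.999, 0.005], [-0.962, 0.049, 0.267]]
force: [1.2, 0.6, 0.3]
finger_gap: 1.0
```

Run:
```python
from h import *
psi=.42;R=tool(psi,np.radians(60));go([.462,.245,.34],R)
```

```text
shift [ 0.897 -1.143 -0.431] turn [ 0.004 -0.124  0.188] q [-1.04  0.05 -0.01  1.8   0.23  1.11  0.44] t 1.6167
```

drive_tool(
  rows=[
    [[1, 0.9, -1, -0.4, 0, -0.124, 0.19], [1, 0.9, -1, -0.4, 0, -0.124, 0.19], [1, 0.9, -1, -0.4, 0, -0.124, 0.19], [1, 0.9, -1, -0.4, 0, -0.124, 0.19], [1, 0.9, -1, -0.4, 0, -0.124, 0.19], [1, 0.9, -1, -0.4, 0, -0.124, 0.19], [1, 0.9, -1, -0.4, 0, -0.124, 0.19]],
  ],
)

```text
time: 2.2
ee_pos: [0.4643, 0.263, 0.3438]
tcp_rot: [[0.458, -0.406, 0.791], [0.195, 0.914, 0.356], [-0.867, -0.008, 0.498]]
force: [-0.1, -0.3, -1.1]
finger_gap: 0.999
```

Run:
```python
from h import *
psi=.42;R=tool(psi,np.radians(60));go([.462,.245,.34],R)
p=env.get_image('wrist');cv2.imwrite('pics/w1.png',p['img'][:,:,::-1]);np.savez('w1.npz',**p)
print(-p['R'].T@p['t'],p['R'][2],(p['z_map']>0).mean())
q=cloud(p).reshape(-1,3);ok=(p['z_map'].ravel()>0)
c=q[ok&(q[:,2]>.062)&(q[:,2]<.125)&(np.linalg.norm(q[:,:2]-[.55,.285],axis=1)<.075)];print(len(c))
for o in fitcup(c,[.517,.27,.088,.42]):print(np.round(o,4))
```

```text
shift [-0.015 -0.12  -0.025] turn [0.004 0.    0.001] q [-0.83  0.01  0.19  2.02  0.2   0.61  1.22] t 2.2
[0.41538191 0.24073462 0.28867469] [ 0.65557908  0.28426726 -0.69957715] 0.9961328125
7678
[0.5174 0.2707 0.0871 0.414 ]
[0.592  0.3035 0.049 ]
[-0.0085  0.0856]
0.0003
```

View pics/w1.png

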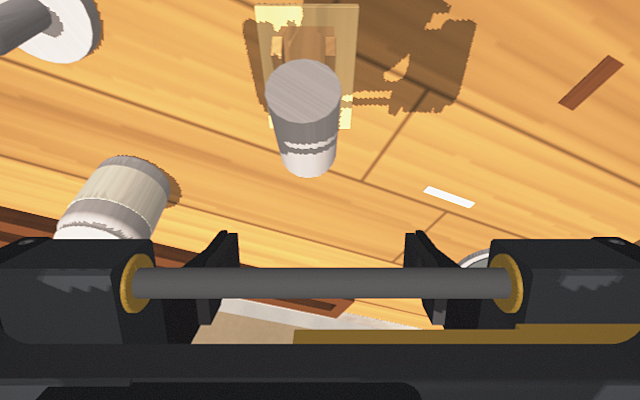

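Run:
```python
from h import *
p=dict(np.load('w1.npz'));q=cloud(p).reshape(-1,3);ok=(p['z_map'].ravel()>0)
c=q[ok&(q[:,2]>.05)&(q[:,2]<.125)&(np.linalg.norm(q[:,:2]-[.55,.285],axis=1)<.075)]
x=[.5174,.2707,.0871];a=.414;d=np.array([np.cos(a)*.9063,np.sin(a)*.9063,-.4226])
w=c-x;s=w@d;r=np.linalg.norm(w-np.outer(s,d),axis=1)
m=r<.020;print(m.sum(),np.percentile(s[m],[5,25,50,75,95]));
cap=c[m&(s<.01)];u,S,v=np.linalg.svd(cap-cap.mean(0),full_matrices=False);print('cap n',v[2],d,'centroid',cap.mean(0))
mm=r>.0235;print(np.percentile(s[mm],[.5,1,5,50,95,99,99.5]), np.percentile(r[(s>.02)&(s<.07)],[5,50,95]))
```

```text
2507 [-9.07331217e-04 -3.54183610e-04  1.23231867e-05  4.15253791e-04
  9.71735446e-04]
cap n [ 0.82583052  0.36381446 -0.43086308] [ 0.82973492  0.36458148 -0.4226    ] centroid [0.51761235 0.27079529 0.08753077]
[-0.0088778  -0.00866551 -0.00787078  0.01589639  0.07882802  0.08710033
  0.08827956] [0.02458059 0.02503343 0.02554325]
```

Run:
```python
from h import *
R=tool(.414,np.radians(60));g=np.array([.5399,.2806,.0766]);T=g-.164*R[:,0];print(T);go(T,R)
```

```text
[0.46482744 0.24761348 0.21862817]
shift [ 0.011 -0.118 -0.839] turn [ 0.004  0.001 -0.003] q [-0.83  0.01  0.19  2.02  0.2   0.62  1.22] t 2.25
```

drive_tool(
  rows=[
    [[1, 0.01, -0.12, -0.2, 0, 0, 0], [1, 0.01, -0.12, -0.4, 0.004, 0, -0.003], [1, 0.01, -0.12, -0.6, 0.004, 0, -0.003], [1, 0.01, -0.12, -0.75, 0.004, 0, -0.003], [1, 0.01, -0.12, -0.84, 0.004, 0, -0.003], [1, 0.01, -0.12, -0.84, 0.004, 0, -0.003], [1, 0.01, -0.12, -0.84, 0.004, 0, -0.003]],
  ],
)

```text
time: 2.83
ee_pos: [0.464, 0.2488, 0.2186]
tcp_rot: [[0.458, -0.405, 0.791], [0.203, 0.914, 0.351], [-0.866, 0.0, 0.501]]
force: [-0.2, 0.4, 0.6]
finger_gap: 0.998
```

Run:
```python
from h import *
R=tool(.414,np.radians(60));go([0.4648,.2476,.2186],R);print(env.read_state()['force'])
p=env.get_image('wrist');cv2.imwrite('pics/w2.png',p['img'][:,:,::-1]);np.savez('w2.npz',**p)
```

```text
shift [ 0.005 -0.008  0.   ] turn [-0.     0.    -0.001] q [-0.81  0.18  0.21  2.15  0.2   0.31  1.21] t 2.8333
[-0.21088733  0.35144069  0.63518358]
```

View pics/w2.png

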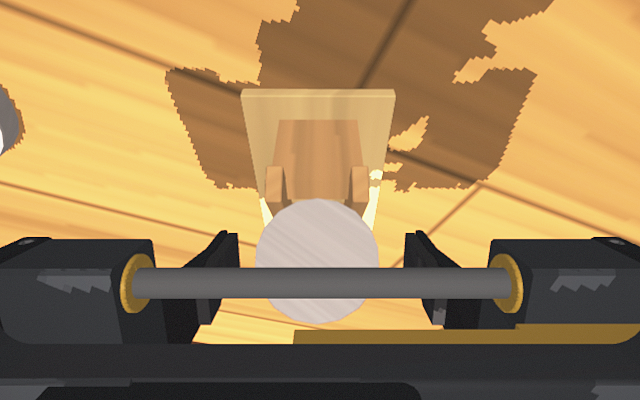

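The cup's bottom disc is centred at (317,260), midway between the fingers (230 and 412), so I'm closing.

drive_tool(
  rows=[
    [[0.3, 0, 0, 0, 0, 0, 0], [0.3, 0, 0, 0, 0, 0, 0], [0.3, 0, 0, 0, 0, 0, 0], [0.3, 0, 0, 0, 0, 0, 0], [0.3, 0, 0, 0, 0, 0, 0], [0.3, 0, 0, 0, 0, 0, 0], [0.3, 0, 0, 0, 0, 0, 0], [0.3, 0, 0, 0, 0, 0, 0]],
  ],
)

```text
time: 3.55
ee_pos: [0.465, 0.2479, 0.2198]
tcp_rot: [[0.46, -0.403, 0.791], [0.203, 0.915, 0.348], [-0.865, 0.0, 0.502]]
force: [0.2, -5.4, 4.6]
finger_gap: 0.575
```

drive_tool(
  rows=[
    [[0, 0, 0, 0.15, 0, 0, 0], [0, 0, 0, 0.35, 0, 0, 0], [0, 0, 0, 0.6, 0, 0, 0], [0, 0, 0, 0.85, 0, 0, 0], [0, 0, 0, 1, 0, 0, 0], [0, 0, 0, 1, 0, 0, 0]],
  ],
)

```text
time: 4.05
ee_pos: [0.4659, 0.2487, 0.3756]
tcp_rot: [[0.466, -0.404, 0.788], [0.208, 0.915, 0.346], [-0.86, 0.003, 0.51]]
force: [1.1, 1.5, -0.8]
finger_gap: 0.575
```

Run:
```python
from h import *
s=env.read_state();R0=s['tcp_rot']
# cup in the tool frame from grasp (TCP pose then)
Rg=np.array([[.46,-.403,.791],[.203,.915,.348],[-.865,0,.502]]);pg=np.array([.465,.2479,.2198])
a=.414;d=np.array([np.cos(a)*.9063,np.sin(a)*.9063,-.4226]);b=np.array([.5175,.2708,.088])
dt=Rg.T@d;bt=Rg.T@(b-pg);print('cup in tool: dir',dt,'bottom',bt);np.savez('cup.npz',dt=dt,bt=bt)
for psi in (.12,.414):
  R=tool(psi,np.radians(125));rim=np.array([.58,.0727,.015+.1])   # rim 100mm above foot
  # T: rim = T+R(bt+.09dt)
  print(psi,R@dt);go(rim-R@(bt+.09*dt),R)
p=env.get_image('top');cv2.imwrite('pics/t2.png',p['img'][:,:,::-1])
for n in('top','scene'):
  p=env.get_image(n);np.savez(n+'2.npz',**p)
```

```text
cup in tool: dir [ 8.21237103e-01 -7.91116274e-04  5.71049475e-01] bottom [ 0.1428057 -0.000204  -0.0166669]
0.12 [-0.00314771 -0.0011764  -1.00025857]
shift [ 1.395 -1.095 -0.421] turn [-0.146  0.529 -0.124] q [-0.81 -0.04  0.2   2.    0.17  0.66  1.27] t 4.05
0.414 [-0.00267175 -0.00203807 -1.00025857]
shift [ 1.345 -0.915 -0.421] turn [-0.221  0.5    0.   ] q [-0.81 -0.04  0.2   2.    0.17  0.66  1.27] t 4.05
```

drive_tool(
  rows=[
    [[0, 0.15, -0.1, 0, -0.02, 0.05, -0.01], [0, 0.3, -0.25, 0, -0.03, 0.1, -0.02], [0, 0.5, -0.4, 0, -0.05, 0.16, -0.04], [0, 0.7, -0.55, 0, -0.07, 0.22, -0.05], [0, 0.85, -0.7, 0, -0.08, 0.28, -0.065], [0, 0.95, -0.8, 0, -0.09, 0.34, -0.08], [0, 0.95, -0.8, 0, -0.1, 0.38, -0.09], [0, 0.95, -0.8, 0, -0.1, 0.38, -0.09]],
  ],
)

```text
time: 4.87
ee_pos: [0.6078, 0.1268, 0.3647]
tcp_rot: [[-0.305, -0.191, 0.933], [-0.021, 0.981, 0.194], [-0.952, 0.04, -0.303]]
force: [1.5, 0.6, -2.2]
finger_gap: 0.569
```

```bash
cat > place.py <<'E'
from h import *
import sys
c=np.load('cup.npz');dt,bt=c['dt'],c['bt']
def place(psi,rim):
  y0=tool(psi,0)[:,1]
  R=tool(psi,np.radians(125))
  v=R@dt;R=Rn.align_vectors([[0,0,-1],y0],[v,y0],weights=[1,1])[0].as_matrix()@R if 0 else R
  go(np.array(rim)-R@(bt+.09*dt),R)
E
python3 - <<'E'
from place import *
place(.12,[.58,.0727,.135])
for n in('top','scene'):
    p=dict(np.load(n+'2.npz'))
    print(n, 'ok')
E
```

```text
shift [ 0.449 -0.282 -0.215] turn [-0.041  0.14  -0.031] q [-0.54  0.48  0.39  1.41 -0.21  1.6   1.63] t 4.8667
top ok
scene ok
```

drive_tool(
  rows=[
    [[0, 0.15, -0.1, 0, -0.015, 0.05, -0.01], [0, 0.3, -0.2, -0.1, -0.03, 0.1, -0.02], [0, 0.45, -0.28, -0.2, -0.04, 0.14, -0.03], [0, 0.45, -0.28, -0.2, -0.04, 0.14, -0.03], [0, 0.45, -0.28, -0.2, -0.04, 0.14, -0.03]],
  ],
)

```text
time: 5.28
ee_pos: [0.6757, 0.0847, 0.3293]
tcp_rot: [[-0.572, -0.122, 0.811], [-0.069, 0.992, 0.101], [-0.817, 0.001, -0.576]]
force: [-0.5, -0.3, -1.3]
finger_gap: 0.58
```

Run:
```python
from place import *
place(.12,[.58,.0727,.135])
s=env.read_state();e=s['ee_pos'];R=s['tcp_rot'];print('pred rim',e+R@(bt+.09*dt),'dir',R@dt,s['force'])
for n in('top','scene','wrist'):
    p=env.get_image(n);np.savez(n+'3.npz',**p);cv2.imwrite(f'pics/{n}3.png',p['img'][:,:,::-1])
    u,v=proj(p,[.58,.073,.15]);print(n,u,v)
a=cv2.imread('pics/top3.png')[120:260,210:370];b=cv2.imread('pics/scene3.png')[110:250,280:440]
cv2.imwrite('pics/c.png',np.hstack([cv2.resize(x,(400,350),interpolation=cv2.INTER_CUBIC) for x in(a,b)]))
```

```text
shift [-0.004 -0.002  0.021] turn [-0.001 -0.002 -0.001] q [-0.41  0.77  0.41  1.1  -0.24  1.94  1.67] t 5.2833
pred rim [0.57991158 0.0729145  0.13221407] dir [-6.52323417e-03 -1.22707356e-04 -1.00024294e+00] [-0.45572958 -0.31271937 -1.29077912]
top 285.64272294705654 184.17923809379354
scene 364.85590887700386 163.97479398842478
wrist 318.2441582165954 271.2487265565533
```

View pics/c.png

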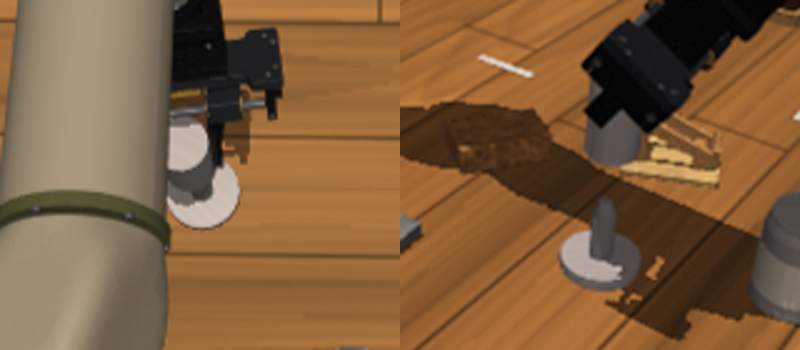

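```bash
cat > cyl.py <<'E'
from h import *
def circ(q,r,c0):
    f=lambda c:np.linalg.norm(q[:,:2]-c,axis=1)-r
    x=least_squares(f,c0,loss='soft_l1',f_scale=.001).x;return np.round(x,4),len(q),round(float(np.median(abs(f(x)))),4)
def both(n,k,zc=(.145,.165)):
    p=dict(np.load(f'{n}{k}.npz'));q=cloud(p)[p['z_map']>0]
    near=np.linalg.norm(q[:,:2]-[.58,.073],axis=1)
    for nm,r,z0,z1,rad in(('peg',.012,.022,.062,.022),('cup',.025,*zc,.032)):
        m=q[(q[:,2]>z0)&(q[:,2]<z1)&(near<rad)]
        if len(m)>10:
            print(n,nm,circ(m,r,[.58,.073]))
            if nm=='cup':
                h=(z0+z1)/2
                for a,b in((z0,h),(h,z1)):
                    k=m[(m[:,2]>=a)&(m[:,2]<b)]; print('   ',circ(k,r,[.58,.073]) if len(k)>8 else '')
    f=q[(near<.05)&(q[:,2]>.008)&(q[:,2]<.021)]
    if len(f)>50:print('  foot z',np.median(f[:,2]))
E
python3 - <<'E'
from cyl import *
for n in('top','scene','wrist'):both(n,3)
s=np.load('scene3.npz');
E
```

```text
top peg (array([0.5783, 0.0746]), 27, 0.0003)
top cup (array([0.5792, 0.0744]), 35, 0.0002)
    (array([0.579 , 0.0745]), 14, 0.0002)
    (array([0.5793, 0.0744]), 21, 0.0003)
  foot z 0.015008710676378233
scene peg (array([0.5805, 0.0722]), 126, 0.0007)
scene cup (array([0.5814, 0.0731]), 176, 0.0006)
    (array([0.5814, 0.0731]), 87, 0.0006)
    (array([0.5814, 0.073 ]), 89, 0.0005)
  foot z 0.01275713335098402
  foot z 0.014082248072858038
```

drive_tool(
  rows=[
    [[0, -0.01, 0, -0.12, 0, -0.002, 0], [0, -0.01, 0, -0.24, 0, -0.002, 0], [0, -0.01, 0, -0.36, 0, -0.002, 0], [0, -0.01, 0, -0.48, 0, -0.002, 0], [0, -0.01, 0, -0.6, 0, -0.002, 0], [0, -0.01, 0, -0.7, 0, -0.002, 0], [0, -0.01, 0, -0.7, 0, -0.002, 0], [0, -0.01, 0, -0.7, 0, -0.002, 0]],
  ],
)

```text
time: 6.1
ee_pos: [0.673, 0.0865, 0.2326]
tcp_rot: [[-0.561, -0.125, 0.818], [-0.067, 0.992, 0.106], [-0.825, 0.004, -0.565]]
force: [0.6, 0.2, -0.4]
finger_gap: 0.576
```

Run:
```python
from place import *
place(.12,[.5795,.0727,.0155])
s=env.read_state();e=s['ee_pos'];R=s['tcp_rot'];print('pred rim',e+R@(bt+.09*dt),'dir',R@dt,s['force'])
```

```text
shift [ 0.011 -0.014 -0.131] turn [-0.003  0.005 -0.003] q [-0.41  0.84  0.39  1.19 -0.26  1.76  1.68] t 6.1
pred rim [0.57991817 0.07535089 0.03412665] dir [ 0.00698176  0.0043724  -1.0002303 ] [ 0.6356598   0.24971048 -0.39857436]
```

drive_tool(
  rows=[
    [[0, 0.005, -0.015, -0.04, -0.003, 0.005, -0.003], [0, 0.005, -0.015, -0.08, -0.003, 0.005, -0.003], [0, 0.005, -0.015, -0.11, -0.003, 0.005, -0.003], [0, 0.005, -0.015, -0.115, -0.003, 0.005, -0.003], [0, 0.005, -0.015, -0.12, -0.003, 0.005, -0.003], [0, 0.005, -0.015, -0.125, -0.003, 0.005, -0.003]],
  ],
)

```text
time: 6.6
ee_pos: [0.6738, 0.0842, 0.2139]
tcp_rot: [[-0.57, -0.119, 0.813], [-0.069, 0.993, 0.097], [-0.819, -0.001, -0.574]]
force: [0.9, 0.5, -0.6]
finger_gap: 0.576
```

Run:
```python
from place import *
place(.12,[.5795,.0727,.0155])
s=env.read_state();e=s['ee_pos'];R=s['tcp_rot'];print('pred rim',e+R@(bt+.09*dt),'dir',R@dt,s['force'])
```

```text
shift [ 0.006  0.001 -0.006] turn [ 0. -0.  0.] q [-0.41  0.86  0.39  1.2  -0.26  1.75  1.67] t 6.6
pred rim [0.57862055 0.07242523 0.01647651] dir [-0.00332029 -0.00188986 -1.00025692] [ 0.89932489  0.46358253 -0.64584184]
```

Lower in 1 mm steps until there's contact.

drive_tool(
  rows=[
    [[0, 0.005, 0, -0.006, 0, 0, 0], [0, 0.005, 0, -0.012, 0, 0, 0], [0, 0.005, 0, -0.018, 0, 0, 0], [0, 0.005, 0, -0.018, 0, 0, 0]],
  ],
)

```text
time: 6.93
ee_pos: [0.6746, 0.0842, 0.2118]
tcp_rot: [[-0.57, -0.119, 0.813], [-0.069, 0.993, 0.097], [-0.819, -0.001, -0.574]]
force: [-0.1, 0.7, 3.6]
finger_gap: 0.574
```

Run:
```python
from place import *
p=env.get_image('scene');np.savez('scene4.npz',**p)
q=cloud(p)[p['z_map']>0];n=np.linalg.norm(q[:,:2]-[.581,.073],axis=1)
b=q[(n<.02)&(q[:,2]>.09)&(q[:,2]<.118)];print('bottom z',len(b),np.median(b[:,2]) if len(b) else '')
f=q[(n>.03)&(n<.037)&(q[:,2]<.03)];print('foot z',np.median(f[:,2]))
c=q[(n<.027)&(n>.02)&(q[:,2]<.09)];print('lowest cup pts',np.percentile(c[:,2],[1,50]))
cv2.imwrite('pics/d.png',cv2.resize(p['img'][120:270,280:440,::-1],(640,600),interpolation=cv2.INTER_CUBIC))
```

```text
bottom z 0 
foot z 0.012912160900518296
lowest cup pts [0.01190652 0.03057032]
```

View pics/d.png

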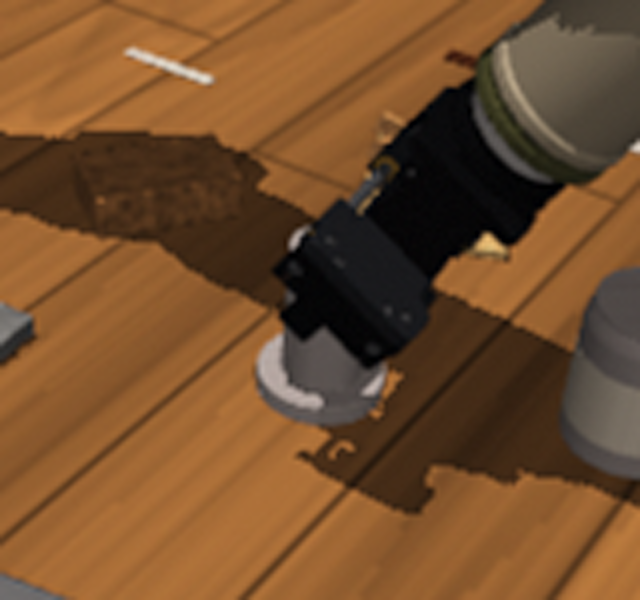

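The cup's rim rests on the foot (crop 320,395) with 3.6 N of contact. I'm releasing it and backing off along the tool axis.

drive_tool(
  rows=[
    [[0.9, 0, 0, 0, 0, 0, 0], [0.9, 0, 0, 0, 0, 0, 0], [0.9, 0, 0, 0, 0, 0, 0], [0.9, 0, 0, 0, 0, 0, 0], [0.9, 0, 0, 0, 0, 0, 0], [0.9, 0.1, 0.012, 0.144, 0, 0, 0], [0.9, 0.25, 0.03, 0.36, 0, 0, 0], [0.9, 0.4, 0.048, 0.575, 0, 0, 0], [0.9, 0.55, 0.066, 0.79, 0, 0, 0], [0.9, 0.69, 0.084, 1, 0, 0, 0], [0.9, 0.69, 0.084, 1, 0, 0, 0]],
  ],
)

```text
time: 7.9
ee_pos: [0.7522, 0.0978, 0.3654]
tcp_rot: [[-0.503, -0.126, 0.855], [-0.067, 0.992, 0.107], [-0.862, -0.003, -0.507]]
force: [0.4, 0.0, -2.5]
finger_gap: 0.899
```

Run:
```python
from cyl import *
for n in('scene','top'):
    p=env.get_image(n);np.savez(n+'5.npz',**p);both(n,5,(.03,.09))
    q=cloud(p)[p['z_map']>0];m=np.linalg.norm(q[:,:2]-[.58,.073],axis=1)
    b=q[(m<.02)&(q[:,2]>.09)&(q[:,2]<.118)];u,S,v=np.linalg.svd(b-b.mean(0),full_matrices=False);print('bottom',len(b),b.mean(0),v[2])
    # bar & posts
    # valve frame estimate from the block top
    w=q[(q[:,2]>.106)&(q[:,2]<.114)&(np.linalg.norm(q[:,:2]-[.648,-.28],axis=1)<.08)]
    r=cv2.minAreaRect(w[:,:2].astype(np.float32));print('block',r)
    c=np.array(r[0]);a=np.radians(r[2]);X=np.array([np.cos(a),np.sin(a)]);Y=np.array([-X[1],X[0]])
    L=np.c_[(q[:,:2]-c)@X,(q[:,:2]-c)@Y,q[:,2]]
    bar=L[(L[:,2]>.079)&(L[:,2]<.097)&(L[:,0]<-.075)&(L[:,0]>-.18)&(abs(L[:,1])<.045)];
    print('bar x',len(bar),np.percentile(bar[:,0],[5,50,95]),'z',np.percentile(bar[:,2],[5,50,95]))
    po=L[(L[:,2]>.05)&(L[:,2]<.09)&(L[:,1]<-.068)&(L[:,1]>-.09)&(L[:,0]<-.09)];print('posts',len(po),np.sort(np.round(po[:,0]*1000).astype(int)),po[:,1].mean())
cv2.imwrite('pics/e.png',cv2.resize(np.load('top5.npz')['img'][130:260,250:490,::-1],(800,433),interpolation=cv2.INTER_CUBIC))
```

```text
scene cup (array([0.5806, 0.0716]), 424, 0.0005)
    (array([0.5805, 0.0717]), 205, 0.0005)
    (array([0.5806, 0.0715]), 219, 0.0004)
  foot z 0.012792345052312876
bottom 128 [0.58062512 0.07254015 0.10286682] [ 9.52967695e-04  4.41972293e-03 -9.99989779e-01]
block ((0.6495215892791748, -0.2823098301887512), (0.07881306856870651, 0.10972686856985092), 11.235871315002441)
bar x 458 [-0.10105935 -0.0931039  -0.08005496] z [0.08257732 0.08792231 0.09058666]
posts 162 [-167 -166 -166 -166 -166 -166 -165 -165 -165 -165 -164 -164 -164 -163
 -163 -163 -163 -163 -163 -163 -163 -163 -163 -162 -162 -162 -162 -162
 -162 -162 -162 -162 -162 -162 -161 -161 -161 -161 -161 -161 -161 -161
 -161 -161 -161 -161 -161 -161 -161 -161 -161 -161 -161 -161 -161 -161
 -161 -161 -160 -160 -160 -160 -160 -160 -160 -160 -160 -160 -160 -160
 -160 -160 -160 -160 -160 -160 -159 -159 -159 -159 -143 -143 -142 -142
 -141 -141 -141 -141 -141 -141 -141 -141 -140 -140 -140 -140 -140 -140
 -139 -139 -139 -139 -139 -139 -138 -138 -138 -138 -138 -138 -138 -138
 -138 -138 -138 -138 -138 -138 -138 -138 -138 -138 -138 -137 -137 -137
 -137 -137 -137 -137 -137 -137 -137 -137 -137 -137 -137 -136 -136 -136
 -136 -136 -136 -136 -136 -136 -136 -136 -136 -136 -136 -136 -136 -136
 -136 -136 -136 -136 -135 -135 -135 -135] -0.07589642694338627<stdin>:5: RuntimeWarning: Mean of empty slice.
  ret = um.true_divide(
Traceback (most recent call last):
IndexError: index 2 is out of bounds for axis 0 with size 0
```

```bash
cat >> h.py <<'E'
def down(yaw,sgn=1):
    y=sgn*np.array([np.cos(yaw),np.sin(yaw),0]);t=np.array([0,0,-1.]);return np.stack([t,y,np.cross(t,y)],1)
E
python3 - <<'E'
from h import *
go([.553,-.299,.38],down(np.radians(11.6)))
R=env.read_state()['tcp_rot'];w=Rn.from_matrix(down(np.radians(11.6))@R.T).as_rotvec()
print(np.round(np.linalg.norm(w)*57.3))
E
```

```text
shift [-1.322 -2.671  0.049] turn [-0.161 -0.222 -0.7  ] q [-0.18  0.9  -0.03  0.7  -0.02  2.06  1.5 ] t 8.0
90.0
```

drive_tool(
  rows=[
    [[0.5, -0.1, -0.2, 0.1, -0.015, -0.02, -0.06], [0.5, -0.25, -0.5, 0.1, -0.03, -0.04, -0.12], [0.5, -0.4, -0.8, 0.1, -0.045, -0.06, -0.18], [0.5, -0.5, -1, 0.1, -0.06, -0.08, -0.24], [0.5, -0.5, -1, 0.1, -0.07, -0.1, -0.3], [0.5, -0.5, -1, 0.1, -0.08, -0.11, -0.35], [0.5, -0.5, -1, 0.1, -0.08, -0.11, -0.35]],
  ],
)

```text
time: 8.58
ee_pos: [0.6755, -0.0507, 0.3884]
tcp_rot: [[-0.265, 0.585, 0.767], [0.074, 0.805, -0.589], [-0.961, -0.099, -0.257]]
force: [-0.2, -0.2, 0.5]
finger_gap: 0.523
```

Run:
```python
from h import *
go([.553,-.299,.38],down(np.radians(11.6)))
```

```text
shift [-0.816 -1.656 -0.056] turn [-0.081 -0.11  -0.345] q [-0.05  0.56  0.12  1.19 -0.12  1.66  1.  ] t 8.5833
```

drive_tool(
  rows=[
    [[0.5, -0.1, -0.2, 0, -0.012, -0.016, -0.05], [0.5, -0.25, -0.5, 0, -0.024, -0.03, -0.1], [0.5, -0.4, -0.8, 0, -0.035, -0.047, -0.15], [0.5, -0.5, -1, 0, -0.047, -0.063, -0.2], [0.5, -0.5, -1, 0, -0.06, -0.08, -0.25], [0.5, -0.5, -1, 0, -0.07, -0.095, -0.3], [0.5, -0.5, -1, 0, -0.08, -0.11, -0.345], [0.5, -0.5, -1, 0, -0.08, -0.11, -0.345]],
  ],
)

```text
time: 9.25
ee_pos: [0.5998, -0.2012, 0.3885]
tcp_rot: [[0.003, 0.981, 0.195], [0.001, 0.195, -0.981], [-1.0, 0.003, -0.001]]
force: [0.4, -0.1, 0.9]
finger_gap: 0.496
```

Run:
```python
from h import *
go([.553,-.299,.38],down(np.radians(11.6)))
```

```text
shift [-0.312 -0.652 -0.057] turn [-0.001  0.001  0.003] q [ 0.02  0.36  0.3   1.48 -0.11  1.32  0.53] t 9.25
```

drive_tool(
  rows=[
    [[0.5, -0.1, -0.2, -0.02, 0, 0, 0], [0.5, -0.2, -0.42, -0.04, 0, 0, 0], [0.5, -0.31, -0.65, -0.05, 0, 0, 0], [0.5, -0.31, -0.65, -0.05, 0, 0, 0], [0.5, -0.31, -0.65, -0.05, 0, 0, 0]],
  ],
)

```text
time: 9.67
ee_pos: [0.5516, -0.3013, 0.3809]
tcp_rot: [[0.001, 0.981, 0.193], [0.001, 0.193, -0.981], [-1.0, 0.002, -0.001]]
force: [0.9, 0.9, -0.0]
finger_gap: 0.498
```

Run:
```python
from h import *
p=env.get_image('wrist');np.savez('w6.npz',**p);cv2.imwrite('pics/w6.png',p['img'][:,:,::-1])
q=cloud(p)[p['z_map']>0];c=np.array([.648,-.281]);a=np.radians(11.5)
X=np.array([np.cos(a),np.sin(a)]);Y=np.array([-X[1],X[0]]);L=np.c_[(q[:,:2]-c)@X,(q[:,:2]-c)@Y,q[:,2]]
bar=L[(abs(L[:,2]-.088)<.009)&(L[:,0]<-.085)&(L[:,0]>-.125)&(abs(L[:,1])<.03)]
print('bar',len(bar),np.percentile(bar[:,0],[2,50,98]),np.percentile(bar[:,2],[2,50,98]),'slope',np.polyfit(bar[:,1],bar[:,0],1))
po=L[(L[:,2]>.08)&(L[:,2]<.092)&(L[:,1]<-.069)&(L[:,1]>-.095)&(L[:,0]<-.115)&(L[:,0]>-.19)]
print('post tops',len(po))
for m in(po[:,0]>-.15,po[:,0]<=-.15):
    if m.any():print(po[m].mean(0),po[m].min(0),po[m].max(0))
s=env.read_state();print(s['ee_pos'],(s['ee_pos'][:2]-c)@X,(s['ee_pos'][:2]-c)@Y, -p['R'].T@p['t'])
```

```text
bar 1138 [-0.10309721 -0.09642504 -0.08966126] [0.08487222 0.09021492 0.09223589] slope [-0.00258065 -0.09631992]
post tops 0
[ 0.55289782 -0.29923468  0.38080814] -0.09682839086660935 0.0010917105866056881 [ 0.53808497 -0.22794387  0.3602281 ]
```

View pics/w6.png

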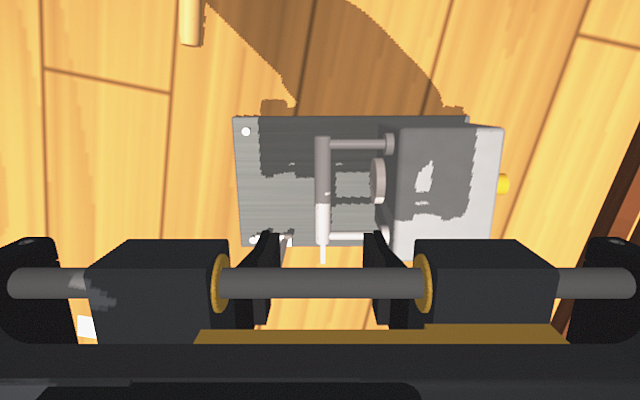

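The bar runs at column 322 (rows 135–245), midway between the fingers at 265 and 375. I'm descending with a half-open grip, then closing.

drive_tool(
  rows=[
    [[0.5, 0, 0, -0.2, 0, 0, 0], [0.5, 0, 0, -0.4, 0, 0, 0], [0.5, 0, 0, -0.6, 0, 0, 0], [0.5, 0, 0, -0.75, 0, 0, 0], [0.5, 0, 0, -0.87, 0, 0, 0], [0.5, 0, 0, -0.87, 0, 0, 0], [0.5, 0, 0, -0.87, 0, 0, 0], [0, 0, 0, -0.87, 0, 0, 0], [0, 0, 0, -0.87, 0, 0, 0], [0, 0, 0, -0.87, 0, 0, 0], [0, 0, 0, -0.87, 0, 0, 0], [0, 0, 0, -0.87, 0, 0, 0]],
  ],
)

```text
time: 10.72
ee_pos: [0.553, -0.2993, 0.251]
tcp_rot: [[0.003, 0.981, 0.196], [0.002, 0.196, -0.981], [-1.0, 0.003, -0.001]]
force: [-0.5, 0.4, -0.3]
finger_gap: 0.208
```

```bash
cat > val.py <<'E'
from cyl import *
def val(n,tag,view=0):
    p=env.get_image(n);np.savez(n+tag+'.npz',**p)
    q=cloud(p)[p['z_map']>0]
    w=q[(q[:,2]>.106)&(q[:,2]<.114)&(np.linalg.norm(q[:,:2]-[.648,-.28],axis=1)<.08)]
    c=np.array([.6495,-.2823]) if n=='scene' else np.array([.6463,-.2787])
    a=np.radians(11.4);X=np.array([np.cos(a),np.sin(a)]);Y=np.array([-X[1],X[0]])
    L=np.c_[(q[:,:2]-c)@X,(q[:,:2]-c)@Y,q[:,2]]
    for lo,hi in((-.15,-.125),(-.18,-.15)):
        m=L[(L[:,2]>.03)&(L[:,2]<.08)&(L[:,1]<-.066)&(L[:,1]>-.09)&(L[:,0]<hi)&(L[:,0]>lo)]
        if len(m)>8:print(n,'post',circ(m,.004,[(lo+hi)/2,-.077]))
    b=L[(L[:,2]>.076)&(L[:,2]<.095)&(L[:,1]<-.049)&(L[:,1]>-.067)&(L[:,0]<-.07)];
    if len(b):print('blade x',len(b),np.percentile(b[:,0],[5,50,95]),'y',b[:,1].min(),b[:,1].max())
    if view:
        u,v=map(int,proj(p,[.56,-.37,.08]));im=p['img'][max(v-55,0):v+55,max(u-70,0):u+70,::-1];cv2.imwrite(f'pics/{n}{tag}.png',cv2.resize(im,(560,440),interpolation=cv2.INTER_CUBIC))
E
python3 - <<'E'
from val import *
print(env.read_state()['finger_gap']*87)
val('scene','7');val('top','7')
E
```

```text
18.087068011170047
scene post (array([-0.1348, -0.0782]), 100, 0.0011)
scene post (array([-0.1641, -0.074 ]), 99, 0.0004)
blade x 44 [-0.09908348 -0.09624765 -0.09490878] y -0.06586851266790482 -0.049293903195261626
```

drive_tool(
  rows=[
    [[0, 0, 0, -0.01, 0, 0, 0], [0, 0, 0, -0.01, 0, 0, 0], [0, 0, 0, -0.01, 0, 0, 0]],
  ],
)

```text
time: 11.07
ee_pos: [0.5522, -0.2997, 0.2507]
tcp_rot: [[0.001, 0.981, 0.196], [0.003, 0.196, -0.981], [-1.0, 0.002, -0.003]]
force: [-5.0, 3.7, 12.2]
finger_gap: 0.154
```

```bash
cat > pf.py <<'E'
from h import *
def posts(f,c=(.6495,-.2823),a=11.4):
    p=dict(np.load(f));q=cloud(p)[p['z_map']>0];c=np.array(c);a=np.radians(a)
    X=np.array([np.cos(a),np.sin(a)]);Y=np.array([-X[1],X[0]]);L=np.c_[(q[:,:2]-c)@X,(q[:,:2]-c)@Y,q[:,2]]
    m=L[(L[:,2]>.045)&(L[:,2]<.081)&(L[:,1]<-.064)&(L[:,1]>-.09)&(L[:,0]<-.115)&(L[:,0]>-.18)]
    g=lambda x:np.min([abs(np.hypot(m[:,0]-x[0]-s,m[:,1]-x[1])-.004) for s in(-.012,.012)],0)
    x=least_squares(g,[-.15,-.075],loss='soft_l1',f_scale=.001).x
    print(f,'mark',x,len(m),np.median(g(x)))
    t=L[(L[:,2]>.0805)&(L[:,2]<.088)&(L[:,1]<-.064)&(L[:,1]>-.09)&(L[:,0]<-.115)&(L[:,0]>-.18)]
    print('  tops',len(t),t[t[:,0]>-.15].mean(0),t[t[:,0]<-.15].mean(0))
E
python3 - <<'E'
from pf import *
posts('scene5.npz');posts('scene7.npz');posts('scene1.npz')
posts('top1.npz',(.6463,-.2787),11.6)
s=env.read_state();print(s['finger_gap']*87,s['ee_pos'],s['force'])
E
```

```text
scene5.npz mark [-0.15217187 -0.0740014 ] 151 0.00039462141234659995
  tops 34 [-0.13935825 -0.07476699  0.0830533 ] [-0.16342476 -0.07479153  0.08290296]
scene7.npz mark [-0.15199253 -0.07407032] 149 0.00037238765863449076
  tops 38 [-0.13935484 -0.07463876  0.08290014] [-0.16310172 -0.07469746  0.0830186 ]
scene1.npz mark [-0.15210195 -0.07403289] 145 0.0004023375388052049
  tops 41 [-0.13909593 -0.07480156  0.08268959] [-0.16290475 -0.074956    0.08294376]
top1.npz mark [-0.1512099  -0.07517555] 32 0.00028985735795568216
  tops 18 [-0.13868012 -0.07462242  0.08379788] [-0.16327645 -0.07422327  0.0848124 ]
13.36405232807391 [ 0.5522154  -0.29965258  0.2506813 ] [-5.02605399  3.67928535 12.21290429]
```

drive_tool(
  rows=[
    [[0, -0.04, -0.008, 0, 0, 0, 0], [0, -0.09, -0.018, 0, 0, 0, 0], [0, -0.14, -0.028, 0, 0, 0, 0], [0, -0.19, -0.038, 0, 0, 0, 0], [0, -0.24, -0.048, 0, 0, 0, 0], [0, -0.29, -0.058, 0, 0, 0, 0], [0, -0.33, -0.066, 0, 0, 0, 0], [0, -0.35, -0.071, 0, 0, 0, 0], [0, -0.35, -0.071, 0, 0, 0, 0], [0, -0.35, -0.071, 0, 0, 0, 0]],
  ],
)

```text
time: 11.9
ee_pos: [0.5011, -0.3097, 0.2508]
tcp_rot: [[0.005, 0.98, 0.197], [0.002, 0.197, -0.98], [-1.0, 0.006, -0.001]]
force: [10.2, -0.7, -8.5]
finger_gap: 0.151
```

Run:
```python
from val import *
val('scene','8',1);val('top','8',1)
s=env.read_state();print(s['ee_pos'],s['force'],s['finger_gap'])
a,b=[cv2.imread(f'pics/{n}8.png') for n in('scene','top')];cv2.imwrite('pics/f.png',cv2.resize(np.hstack([a,b]),(800,314)))
```

```text
scene post (array([-0.1401, -0.0741]), 100, 0.0003)
scene post (array([-0.1642, -0.074 ]), 101, 0.0004)
blade x 44 [-0.15115782 -0.14794171 -0.14642079] y -0.06536074510261042 -0.04910556431233213
[ 0.50124989 -0.30962981  0.25084715] [11.35311845 -0.98931729 -7.56822592] 0.14902301414910282
```

View pics/f.png

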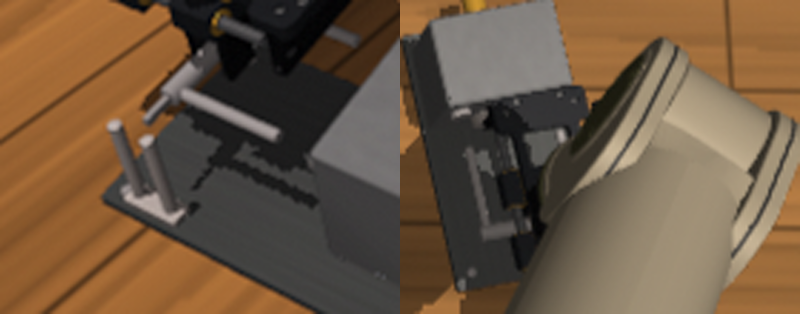

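In the scene view the blade tip (150,120) sits level with the gap between the two posts. The blade's centre measures −149 mm against the mark at −152 mm, so I'm pulling about 3 mm more.

drive_tool(
  rows=[
    [[0, -0.012, -0.0025, 0, 0, 0, 0], [0, -0.022, -0.004, 0, 0, 0, 0], [0, -0.022, -0.004, 0, 0, 0, 0], [0, -0.022, -0.004, 0, 0, 0, 0], [0, -0.022, -0.004, 0, 0, 0, 0], [0, -0.022, -0.004, 0, 0, 0, 0]],
  ],
)

```text
time: 12.5
ee_pos: [0.4994, -0.3097, 0.2509]
tcp_rot: [[0.009, 0.98, 0.198], [0.001, 0.198, -0.98], [-1.0, 0.009, 0.001]]
force: [11.3, -1.9, -10.0]
finger_gap: 0.151
```

Run:
```python
from val import *
for i in '9a':
    val('scene',i);s=env.read_state();print(s['time'],s['ee_pos'],s['force'],s['finger_gap'])
both('scene','a',(.03,.09));p=np.load('scenea.npz');q=cloud(p)[p['z_map']>0]
b=q[(np.linalg.norm(q[:,:2]-[.58,.073],axis=1)<.02)&(q[:,2]>.09)&(q[:,2]<.118)];u,S,v=np.linalg.svd(b-b.mean(0),full_matrices=False);print('cup bottom',b.mean(0),v[2])
```

```text
scene post (array([-0.1401, -0.0741]), 103, 0.0004)
scene post (array([-0.1641, -0.0741]), 96, 0.0004)
blade x 40 [-0.15163617 -0.1484858  -0.14718894] y -0.06540079318192554 -0.05017816789057515
12.55 [ 0.49942733 -0.30970587  0.25084406] [11.98143204 -2.06219113 -9.98733525] 0.1488206294664603
scene post (array([-0.1344, -0.0774]), 99, 0.001)
scene post (array([-0.1641, -0.074 ]), 98, 0.0003)
blade x 42 [-0.15196258 -0.14876109 -0.14721847] y -0.06554170369038989 -0.04918440902175329
12.6 [ 0.49943898 -0.30969478  0.25086251] [10.88529386 -1.653125   -9.38956692] 0.14772541901234557
scene cup (array([0.5806, 0.0715]), 424, 0.0005)
    (array([0.5805, 0.0715]), 204, 0.0005)
    (array([0.5806, 0.0716]), 220, 0.0006)
  foot z 0.012854125607498273
cup bottom [0.57977683 0.07240357 0.10281885] [0.00725806 0.00780599 0.99994319]
```

drive_tool(
  rows=[
    [[0, -0.015, -0.003, 0, 0, 0, 0], [0, -0.03, -0.006, 0, 0, 0, 0], [0, -0.03, -0.006, 0, 0, 0, 0], [0, -0.03, -0.006, 0, 0, 0, 0], [0, -0.03, -0.006, 0, 0, 0, 0], [0, -0.03, -0.006, 0, 0, 0, 0]],
  ],
)

```text
time: 13.1
ee_pos: [0.4964, -0.31, 0.2509]
tcp_rot: [[0.013, 0.98, 0.199], [0.0, 0.199, -0.98], [-1.0, 0.013, 0.002]]
force: [12.4, -1.8, -10.4]
finger_gap: 0.147
```

Run:
```python
from val import *
for i in 'bc':
    val('scene',i,1);s=env.read_state();print(s['time'],s['ee_pos'],s['force'],s['finger_gap'])
```

```text
scene post (array([-0.1346, -0.0777]), 98, 0.001)
scene post (array([-0.1641, -0.074 ]), 100, 0.0004)
blade x 43 [-0.15347083 -0.15074874 -0.14963496] y -0.06555142083321353 -0.049631176610355786
13.15 [ 0.49645277 -0.31001953  0.2508472 ] [ 12.46970814  -1.84455151 -10.0597492 ] 0.14880368003028144
scene post (array([-0.1345, -0.0774]), 101, 0.001)
scene post (array([-0.1642, -0.0739]), 97, 0.0003)
blade x 43 [-0.15313289 -0.15100649 -0.14937068] y -0.06521120145916785 -0.04946801647687381
13.2 [ 0.49646936 -0.31000722  0.25086093] [ 11.48685355  -1.89557118 -10.60834544] 0.14795554474419667
```

View pics/scenec.png

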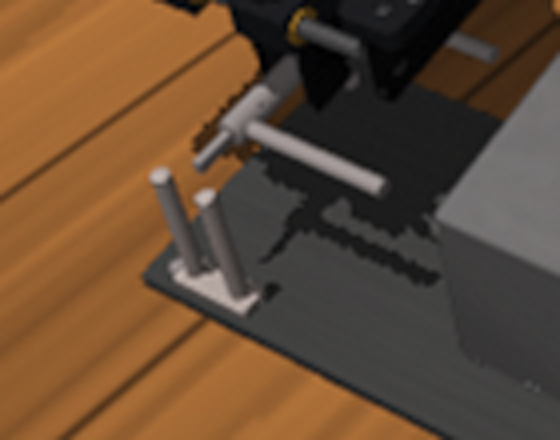

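```bash
python3 -c "
from rig import env
print(env.job_done())"
```

```text
the job is handed in; nothing more can be done
None
```

The cup is seated upside down on the peg foot and released, and the arm is still holding the stirrup handle with its pointer at the mark. I handed the job in at about 13.2 s of the 64 s allowed; no verdict is reported.

- **Cup:** I lifted it from the cradle, turned it mouth-down, lowered it until the rim made about 3.6 N contact, and let go. Measured again during the pull, it stood upright to within about 0.6° and within about 1 mm of the peg axis. Its bottom read 90 mm above the foot.
- **Handle:** I gripped the bar with the jaws along the pull direction and pulled about 55 mm. The blade's centre reads about −151.5 mm along the valve's x axis and the mark about −152 mm. The final picture shows the blade pointing midway between the posts, and the grip is still on. The wrist reads about 11.5 N against the pull and 10 N downward.
- **Disagreements:** The scene and top cameras differed by 4–5 mm on absolute positions, so I aligned things within one image. Some fits of the nearer gauge post were poor (1 mm residual). I took the mark from the joint fits and the cleaner single-post fits instead, and these agreed to about 1 mm.
- **Not checked:** I planned no contact with the tin, brush or sanding block and never went near them, but I did not measure them again at the end.

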